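# Set the drive centres in two bowl blanks

### The arm

A 6-joint arm with a two-finger parallel gripper is mounted at the origin on the work surface. World frame = base frame: x ahead of the robot, y to its left, z up, the work surface at z = 0. Lengths are in mm, angles in rad, forces in N, time in s.
With the tool pointing down it reaches from about 350 to 875 mm from the base axis. Payload 4.2 kg.
Tool frame: the origin (TCP) lies between the finger pads; the fingertips stand 25 mm ahead of it and the grasp point (between the pads) lies 6 mm ahead of it; z points along the fingers, y is the line along which they close (so a half turn about z gives the same grasp; the last joint's range is limited). The gripper opens to 85 mm and grips with 20 to 120 N. Pads are 22 mm wide; open, the fingers measure 114 mm over their backs; the gripper's body (76 mm by 85 mm) begins 54 mm behind the grasp point. The pads swing forward as they close: fully open they stand 13 mm farther back than shut.
Start: joints at [-0.954, 0.385, 0.008, 0, -1.194, -0.259], TCP at [218.898, -585.391, 220.612] pointing down, gripper open.
Joint ranges: [-3.14, 3.14], [-1.21, 2.06], [-1.07, 1.41], [-3.16, 2.05], [-2.99, -0.16], [-3.1, 3.1]. Speed limits (rad/s): [2.79, 2.79, 3.14, 3.14, 3.14, 3.14].

### API

Orientations are given as a unit quaternion [x, y, z, w].
In Python, from bench import arm gives the robot as it stands.
- The arm moves only by the shell command python3 -m pendant 'ROWS'. ROWS is JSON, a list of rows, each a list of 7 numbers: the shift along the tool's x, y, z in m, then the turn, a rotation vector about the tool's x, y, z in degrees, then the finger opening in m, from 0 to 0.0854. In form: [[x, y, z, wx, wy, wz, fingers], ...]. A call has 1 to 12 rows; each row shifts and turns the commanded pose from where the row before left it, along the tool's axes as they then stand; what a row does not reach is not made up. A row lasts 1/10 s, in which the tool goes at most 50 mm and 8.59 degrees, less where a joint would pass 70% of its speed; a pose out of reach is approached as far as the arm can. A call is refused whole if a number of a shift passes 0.05 or a number of a turn 8.59, either way. A call with a gripper value outside its range is refused whole. The fingers move at their own pace and stop on an object; the grip force is fixed at half the most. Time passes only in rows, so rows that do not move let the fingers close. It gives the time, the measured TCP pose, the force, the opening and the grip force at its end, in the units of the state.
- arm.read_state(): the state, without advancing time (a new reading comes with each control period).
- arm.get_image(name): name is "scene" or "top" or "wrist"; returns a dict with "image" (384x512x3 uint8, red, green, blue), "fx", "fy", "cx", "cy" (pixels), "xyz" and "rotation" of the camera in the world. Camera axes: x right, y down, z forward; pixel columns grow to the right and rows downward; lengths in mm; the calibration is good to about 2 mm. A picture is of the moment at which its call begins. There is no depth.
- arm.job_done(): hands the job in; it is judged then, once.
The state is a dict: "clock": time; "joints": joint angles; "joint_vel": joint speeds; "joint_efforts": joint torques, N m; "position": TCP position; "ee_rot": TCP orientation; "contact_force": force on the tool from outside, world axes, zero at the start; "wrist_torque": the same for the moment, N m; "gripper_width": finger opening in mm; "grasp_force": force on a finger pad.
Only numpy, scipy, OpenCV 4.12 (cv2) and the standard library are available. Lean on these libraries where they do the work, as an engineer would, in place of code of your own. Each camera call takes 0.05 s, during which the arm holds its last target. There are 200 camera calls.

### The job

Both bowl blanks have a spur drive centre only just started in the wood: with sharp blows of the mallet from above, held by its handle, drive each centre fully home so its head sits down on the wood. The mallet is put away with its handle under the shelf, so draw it out by the head, lay it on the open bench and take it again by the handle; when both centres are home, lay it flat on the bench. Strike the centres with the mallet only, keep the gripper off the blanks and centres, and leave the other things on the bench where they are.

Things in the scene. Friction and masses are not known exactly. Their poses are not given: they have to be found in the camera images.
- mallet: wooden mallet (mm), 0.36-0.5 kg: eight-sided dark head 90 long, 56 across flats, in line with a pale handle 110 long, 28 across flats. Origin: on the axis, mid-head, 28 above the bench as it lies on a head flat, handle level. +x from handle to head: head x -45..45, handle -155..-45, balance -23. Starts with its handle under the shelf board. Strike with the side of the head
- mallet_grip (a point): middle of the mallet's handle, on its axis, 100 behind the head's middle
- shelf: low fixed wooden shelf (mm), 150 deep (own x) x 220 wide (own y), open at the front (own -x), sides and back 12 thick; board underside 68, top 80 above the bench; small boxes and jars up to 60 high fixed on it at own x above 0. Origin: on the bench, middle of its footprint
- blank_a: round bowl blank of pale wood, 150 dia x 60 high, lying immovable on a non-slip mat (a black ring 16 wide round it, 2 high). Origin: middle of its underside on the bench; a drive centre stands upright at its middle
- blank_b: round bowl blank of pale wood, 132 dia x 74 high, lying immovable on a non-slip mat (a black ring 16 wide round it, 2 high). Origin: middle of its underside on the bench; a drive centre stands upright at its middle
- centre_a (a joint): depth in m to which blank_a's steel four-spur drive centre is driven: 0 to 0.002 at the start (spurs just biting, head about 10 mm off the wood), 0.010 when its head sits on the wood, fully home; a dead stop. It moves only straight down, against about 16 N of grip from the wood, and stays where it is driven
- centre_b (a joint): depth in m to which blank_b's steel four-spur drive centre is driven: 0 to 0.002 at the start (spurs just biting, head about 10 mm off the wood), 0.010 when its head sits on the wood, fully home; a dead stop. It moves only straight down, against about 16 N of grip from the wood, and stays where it is driven
- centre_a_top (a point): middle of the flat top end (14 mm dia) of the drive centre's upright shank in blank_a: the spot to strike. Shank 16-18 mm dia, 61 mm long, above a 30 mm dia, 24 mm high head; 155 mm above the bench at joint value 0, sinking as the centre is driven. z axis up
- centre_b_top (a point): middle of the flat top end (14 mm dia) of the drive centre's upright shank in blank_b: the spot to strike. Shank 16-18 mm dia, 61 mm long, above a 30 mm dia, 24 mm high head; 169 mm above the bench at joint value 0, sinking as the centre is driven. z axis up
- pot: aluminium beaker, open-topped, 96 dia x 110 high (mm), loose, to be left alone. Origin: middle of its underside
- bowl: finished small wooden bowl, 100 dia x 50 high (mm), loose, to be left alone. Origin: middle of its underside
- tin: round steel wax tin, 84 dia x 50 high (mm), loose, to be left alone. Origin: middle of its underside
- chuck: steel four-jaw lathe chuck standing jaws up, 95 dia x 65 high (mm), loose, to be left alone. Origin: middle of its underside
- glue: white glue bottle, 56 dia x 120 high (mm), loose, to be left alone. Origin: middle of its underside
- oil: amber oil bottle, 62 dia x 135 high (mm), loose, to be left alone. Origin: middle of its underside
- sander: cork sanding block, 90 x 50 (own x, y) x 25 high (mm), loose, to be left alone. Origin: middle of its underside
- stone: brown waterstone in a black holder, 190 x 75 (own x, y) x 46 high (mm), loose, to be left alone. Origin: middle of its underside
Not all that is in view belongs to the job. What is shaped like the blank_b but yellow is not meant. Leave any yellow look-alike of the blank_a alone.

How it is judged (in metres and radians):
On the way, in this order (a step that is already met when the one before it is completed fails the run):
1. the mallet has been drawn out from under the shelf and lies flat on the open bench, let go, the middle of its handle clear of the shelf ((x of mallet_grip in the frame of shelf below -0.085 m or y of mallet_grip in the frame of shelf above 0.12 m or y of mallet_grip in the frame of shelf below -0.12 m) and height (world z) of mallet below 0.034 m and angle between mallet's own x axis and vertical between 1.45 and 1.69 rad and contact force between the fingers and mallet below 0.1 N), for 0.05 s.
2. the mallet, held by its handle, is raised over a centre that is not yet home, its striking side 20 mm or more above the centre's top (((value of joint centre_a below 0.0085 m and horizontal distance between mallet and centre_a_top below 0.06 m and z of mallet in the frame of centre_a_top above 0.048 m and distance between the grasp point and mallet_grip below 0.065 m and contact force between the fingers and mallet above 1 N) or (value of joint centre_b below 0.0085 m and horizontal distance between mallet and centre_b_top below 0.06 m and z of mallet in the frame of centre_b_top above 0.048 m and distance between the grasp point and mallet_grip below 0.065 m and contact force between the fingers and mallet above 1 N))), for 0.02 s.
3. it comes down on the barely started centre (driven under 3 mm) in a blow: through the last 20 mm at 0.10 m/s or faster (((value of joint centre_a below 0.003 m and horizontal distance between mallet and centre_a_top below 0.06 m and z of mallet in the frame of centre_a_top between 0.015 and 0.048 m and linear speed of mallet above 0.1 m/s and distance between the grasp point and mallet_grip below 0.065 m) or (value of joint centre_b below 0.003 m and horizontal distance between mallet and centre_b_top below 0.06 m and z of mallet in the frame of centre_b_top between 0.015 and 0.048 m and linear speed of mallet above 0.1 m/s and distance between the grasp point and mallet_grip below 0.065 m))).
4. one of the centres has been driven home (8.5 mm or more) and the mallet is off it (value of joint any of centre_a, centre_b above 0.0085 m and contact force between mallet and blank_a below 0.5 N and contact force between mallet and blank_b below 0.5 N), for 0.1 s.
5. the mallet, held by its handle, is raised in the same way over the other centre (((value of joint centre_a below 0.0085 m and horizontal distance between mallet and centre_a_top below 0.06 m and z of mallet in the frame of centre_a_top above 0.048 m and distance between the grasp point and mallet_grip below 0.065 m and contact force between the fingers and mallet above 1 N) or (value of joint centre_b below 0.0085 m and horizontal distance between mallet and centre_b_top below 0.06 m and z of mallet in the frame of centre_b_top above 0.048 m and distance between the grasp point and mallet_grip below 0.065 m and contact force between the fingers and mallet above 1 N))), for 0.02 s.
6. it comes down on that centre in a blow, in the same way (((value of joint centre_a below 0.003 m and horizontal distance between mallet and centre_a_top below 0.06 m and z of mallet in the frame of centre_a_top between 0.015 and 0.048 m and linear speed of mallet above 0.1 m/s and distance between the grasp point and mallet_grip below 0.065 m) or (value of joint centre_b below 0.003 m and horizontal distance between mallet and centre_b_top below 0.06 m and z of mallet in the frame of centre_b_top between 0.015 and 0.048 m and linear speed of mallet above 0.1 m/s and distance between the grasp point and mallet_grip below 0.065 m))).
7. both centres have been driven home and the mallet is off them (value of joint each of centre_a, centre_b above 0.0085 m and contact force between mallet and blank_a below 0.5 N and contact force between mallet and blank_b below 0.5 N), for 0.1 s.
At the end, for the whole second after the job is handed in: Both drive centres are home (8.5 mm or more of their 10 mm) and the mallet lies at rest on the bench, released, its axis level within 7 degrees and the middle of its head 22 to 34 mm above the bench (value of joint each of centre_a, centre_b above 0.0085 m and height (world z) of mallet between 0.022 and 0.034 m and angle between mallet's own x axis and vertical between 1.45 and 1.69 rad and linear speed of mallet below 0.02 m/s and contact force between the fingers and mallet below 0.1 N); the robot touches nothing.
It fails at once if a centre or blank is struck with the mallet while the mallet is not held by its handle ((contact force between mallet and blank_a above 3 N or contact force between mallet and blank_b above 3 N) and distance between the grasp point and mallet_grip above 0.075 m).
It fails at once if the robot touches a blank or its centre with more than 5 N (contact force between any of the fingers, the arm and blank_a above 5 N or contact force between any of the fingers, the arm and blank_b above 5 N).
It fails at once if one of the other things on the bench is moved by more than 25 mm (distance of any of pot, bowl, tin, chuck, glue, oil, sander, stone from where it was at the start of the episode above 0.025 m).
It also fails if it takes over 64 s, if anything falls off the work surface, if the arm or the gripper's body presses on something with over 40 N, if the wrist force passes 120 N, or if a joint passes its speed limit or range.

## Working session

There is one attempt and no reset: what is moved stays moved. The work goes in short steps, Python scripts to look and compute and a shell command to move; the robot and the scene stay as the last step left them, time stands still between calls to the robot, and variables do not carry over. Pictures are saved under pics/ and viewed, at most 10 in all, crops included, and the job is handed in when it is done.

```bash
ls; mkdir -p pics
cat > h.py <<'E'
import numpy as np, cv2, json
from bench import arm
from scipy.spatial.transform import Rotation as R
def cam(n):
    d=arm.get_image(n); d['image']=np.array(d['image'],np.uint8); return d
def rot(d):
    r=np.array(d['rotation'],float)
    return r if r.shape==(3,3) else R.from_quat(r).as_matrix()
def ray(d,u,v,z):
    w=rot(d)@np.array([(u-d['cx'])/d['fx'],(v-d['cy'])/d['fy'],1]); c=np.array(d['xyz'],float)
    return c+w*(z-c[2])/w[2]
def proj(d,p):
    q=rot(d).T@(np.array(p,float)-np.array(d['xyz'],float)); return q[0]/q[2]*d['fx']+d['cx'],q[1]/q[2]*d['fy']+d['cy']
def save(d,n): cv2.imwrite('pics/'+n+'.png',cv2.cvtColor(d['image'],cv2.COLOR_RGB2BGR))
E
python3 - <<'E'
from h import *
import pickle
for n in ['top','scene']:
    d=cam(n); save(d,n+'0'); pickle.dump(d,open(n+'0.pkl','wb')); print(n,d['xyz'],np.round(rot(d),3).tolist(),d['fx'],d['fy'],d['cx'],d['cy'])
print(arm.read_state())
E
```

```text
pics
top [ 176.94297525   12.42658501 1800.94717822] [[0.018, -0.981, 0.193], [-1.0, -0.018, 0.002], [0.002, -0.193, -0.981]] 447.5808251544787 447.5808251544787 255.83203748734522 197.88103553908485
scene [1104.07602888  695.57437652  914.2317294 ] [[-0.765, 0.42, -0.488], [0.643, 0.506, -0.575], [0.006, -0.754, -0.657]] 356.4795769344545 356.4795769344545 252.82507093751104 190.09105497695558
{'clock': 0.1, 'joints': array([-9.54438238e-01,  3.85526128e-01,  6.74875598e-03, -4.42475210e-04,
       -1.19399296e+00, -2.58614068e-01]), 'joint_vel': array([ 0.00022004, -0.00011101,  0.00388686,  0.00157336,  0.00028445,
       -0.00112572]), 'joint_efforts': array([-9.39504498e-04, -3.93320310e+01,  1.88928473e+01,  4.19794008e+00,
       -2.56603016e-03, -7.78762601e-07]), 'position': array([ 218.68513442, -584.91083372,  219.59645315]), 'ee_rot': array([-1.77839298e-01,  9.84059027e-01,  9.81167937e-04, -2.31888146e-04]), 'contact_force': array([ 0.35318844, -1.59430647, -0.30459237]), 'wrist_torque': array([-0.01990619,  0.04385917, -0.04098264]), 'grasp_force': 0.0, 'gripper_width': 85.96841823039823}
```

View pics/top0.png

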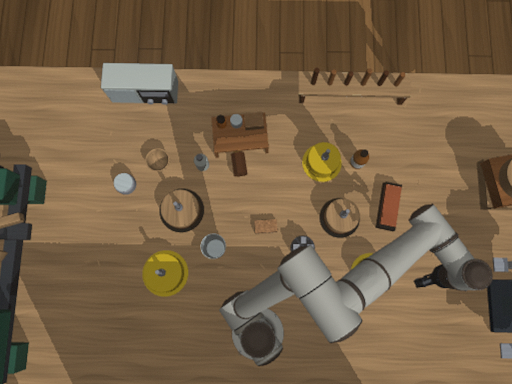

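View pics/scene0.png

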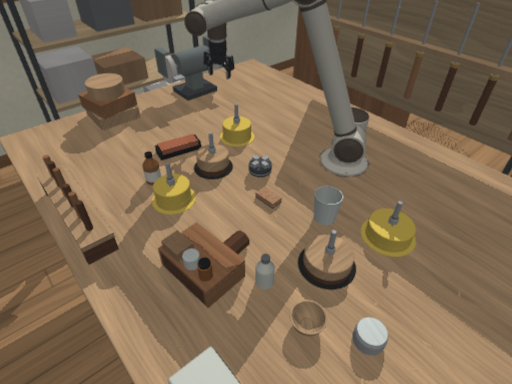

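The two views show the mallet head as the dark stub at top (239,163) / scene (236,243), sticking out of the shelf's front towards the robot.

Candidates:
- **Pale blanks on black rings:** top (181,209) and (340,217). These are the ones I want, and the larger one should be blank_a.
- **Yellow look-alikes:** top (165,273), (322,162) and (370,265). These are to be left alone.
- **Other dark-brown things:** the stone at (389,206), the rack at (355,90) and the sander at (265,227). None of these is the mallet.

One close crop will check this choice.

Run:
```python
from h import *
import pickle
d=pickle.load(open('top0.pkl','rb')); im=d['image']
c=im[100:250,145:375]; cv2.imwrite('pics/crop1.png',cv2.cvtColor(cv2.resize(c,None,fx=3.4,fy=3.4,interpolation=cv2.INTER_CUBIC),cv2.COLOR_RGB2BGR))
# black rings in both views
for n,boxes in (('top',[(150,180,215,240),(312,190,368,245)]),('scene',[(290,230,365,290),(190,140,240,180)])):
    d=pickle.load(open(n+'0.pkl','rb')); im=d['image']
    m=(im.max(2)<45).astype(np.uint8)
    for x0,y0,x1,y1 in boxes:
        mm=np.zeros_like(m); mm[y0:y1,x0:x1]=m[y0:y1,x0:x1]
        cs,_=cv2.findContours(mm,cv2.RETR_EXTERNAL,cv2.CHAIN_APPROX_NONE)
        k=max(cs,key=cv2.contourArea); pts=cv2.convexHull(k)[:,0]
        w=np.array([ray(d,u,v,2)[:2] for u,v in pts],np.float32)
        (cc,r)=cv2.minEnclosingCircle(w); print(n,cv2.boundingRect(k),'ring',cc,r)
```

```text
top (161, 191, 43, 41) ring (474.0144348144531, 317.25360107421875) 87.49701690673828
top (320, 200, 38, 37) ring (455.85601806640625, -324.249755859375) 78.9673843383789
scene (299, 250, 56, 39) ring (477.8446960449219, 317.2962646484375) 88.10894012451172
scene (195, 162, 37, 17) ring (459.33514404296875, -324.9532775878906) 77.7264175415039
```

View pics/crop1.png

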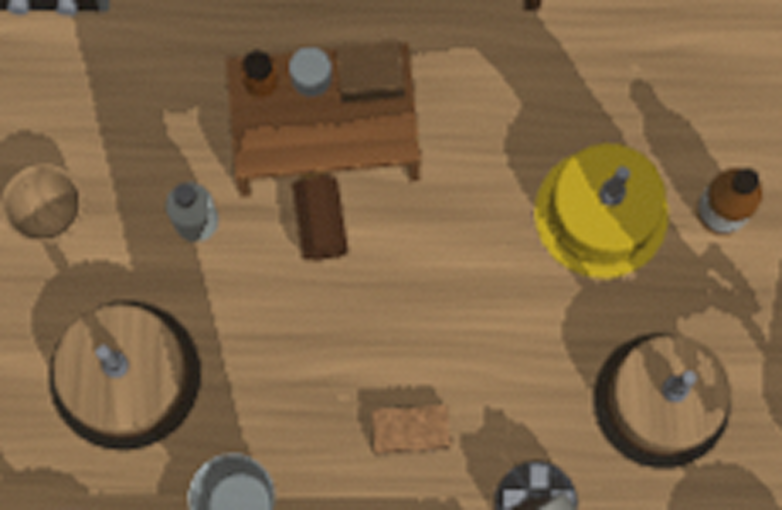

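The crop confirms the mallet: its dark head is fully exposed in front of the shelf, crop (297-346, 177-258), with the handle hidden under the board. The pale blanks are at crop (125,375) and (665,400). Their ring radii of about 88 and 78 match blank_a and blank_b. Next I measure the head, the shelf edge and the centre tops.

Run:
```python
from h import *
import pickle
d=pickle.load(open('top0.pkl','rb')); s=pickle.load(open('scene0.pkl','rb')); im=d['image']
f=lambda u,v:(145+u/3.4,100+v/3.4)
hsv=cv2.cvtColor(im,cv2.COLOR_RGB2HSV)
m=(im.max(2)<85).astype(np.uint8); mm=np.zeros_like(m); mm[150:180,226:252]=m[150:180,226:252]
print(im[163,228:252].tolist())
cs,_=cv2.findContours(mm,cv2.RETR_EXTERNAL,cv2.CHAIN_APPROX_NONE); k=max(cs,key=cv2.contourArea)
print(cv2.boundingRect(k),cv2.minAreaRect(k))
w=np.array([ray(d,u,v,34)[:2] for u,v in k[:,0]],np.float32); print('z34',cv2.minAreaRect(w))
for n,p,z in (('head far L',(297,177),40),('far R',(337,177),40),('near L',(304,258),28),('near R',(346,252),28),('board front L',(236,180),80),('board front R',(419,162),80),('board back L',(230,57),80),('board back R',(408,42),80),('glue',(190,215),60),('sander',(412,428),25),('chuck',(538,490),65),('tin/pot',(232,480),110)):
    print(n,ray(d,*f(*p),z).round())
for n,p in (('a',(476,317,154)),('b',(457.5,-324.5,168))):
    print(n,'top pred',proj(d,p),'scene pred',proj(s,p))
# scene: mallet head pixels
print(proj(s,(600,50,28)))
c=im; 
crops=[im[190:230,155:205],im[195:235,320:370],s['image'][225:285,295:360],s['image'][130:180,190:240]]
cv2.imwrite('pics/c2.png',cv2.cvtColor(np.vstack([np.hstack([cv2.resize(c,(380,280),interpolation=cv2.INTER_CUBIC) for c in crops[i:i+2]]) for i in (0,2)]),cv2.COLOR_RGB2BGR))
```

```text
[[101, 81, 57], [103, 81, 58], [103, 83, 58], [104, 83, 60], [78, 60, 43], [59, 41, 27], [61, 43, 29], [59, 40, 27], [73, 48, 29], [79, 49, 30], [77, 51, 33], [79, 51, 35], [79, 52, 34], [79, 52, 35], [73, 46, 31], [73, 49, 34], [70, 45, 27], [90, 65, 45], [137, 110, 79], [152, 122, 89], [148, 118, 84], [149, 120, 86], [149, 119, 85], [148, 119, 85]]
(231, 151, 16, 25) ((238.44000244140625, 163.07998657226562), (24.607318878173828, 13.01076602935791), 81.8698959350586)
z34 ((667.946533203125, 89.67332458496094), (104.08084106445312, 52.949806213378906), 9.479546546936035)
head far L [712. 115.  40.]
far R [713.  67.  40.]
near L [615. 105.  28.]
near R [623.  55.  28.]
board front L [695. 185.  80.]
board front R [721. -30.  80.]
board back L [848. 197.  80.]
board back R [871. -15.  80.]
glue [657. 240.  60.]
sander [413. -27.  25.]
chuck [ 339. -171.   65.]
tin/pot [340. 174. 110.]
a top pred (np.float64(175.16455352870008), np.float64(202.85805116204295)) scene pred (np.float64(333.94201606923747), np.float64(231.18750166731837))
b top pred (np.float64(347.55745225228395), np.float64(210.2358164137568)) scene pred (np.float64(210.40864126885617), np.float64(132.52357963012395))
(np.float64(242.56187831149782), np.float64(228.71908140484302))
```

View pics/c2.png

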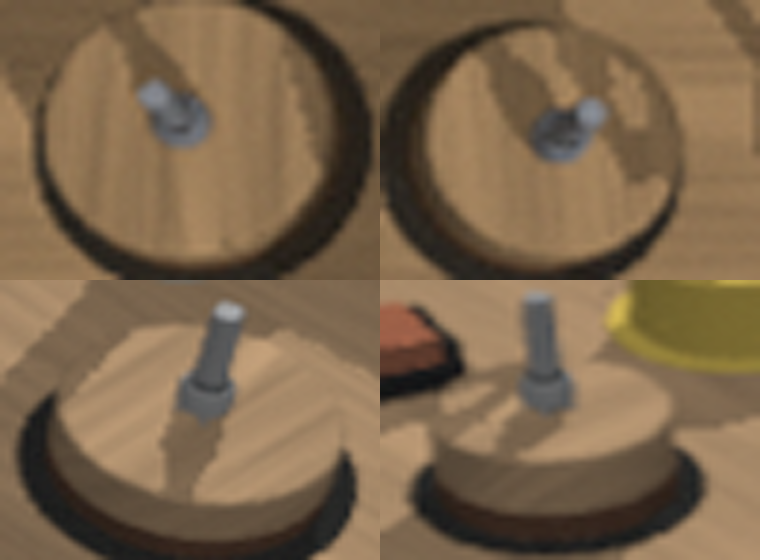

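The predicted centre tops fall on the shank tops in both views to within about 1 px: a (175,203)/(334,232), b (348,211)/(211,133). So centre_a is at about (475,317) and centre_b at about (456,-325). The mallet head's middle is near (668,87), with its axis about 7-9° off world x.

```bash
cat >> h.py <<'E'
def plan(t,yaw=None):
    "turn (deg, about tool z) first, then shift in tool axes (m) to world TCP target t (mm)"
    s=arm.read_state(); r=R.from_quat(s['ee_rot']); M=r.as_matrix()
    y0=np.degrees(np.arctan2(M[1,0],M[0,0])); turn=0
    if yaw is not None: turn=-((yaw-y0+180)%360-180)
    M2=M@R.from_rotvec([0,0,np.radians(turn)]).as_matrix()
    sh=M2.T@(np.array(t)-s['position'])/1000
    print('t',round(s['clock'],2),'pos',s['position'].round(1),'yaw',round(y0,1),'tilt',M[:,2].round(3),'turn',round(turn,1),'shift',sh.round(4),'rows>=',np.ceil(abs(sh).max()/.05),'F',s['contact_force'].round(1),'w',round(s['gripper_width'],1),'g',round(s['grasp_force'],1),'j',s['joints'].round(2))
E
python3 -c "
from h import *
plan((600,76,220),187.5)"
```

```text
t 0.1 pos [ 218.7 -584.9  219.6] yaw -159.5 tilt [-0.001  0.002 -1.   ] turn 13.0 shift [-4.643e-01  6.055e-01  5.000e-04] rows>= 13.0 F [ 0.4 -1.6 -0.3] w 86.0 g 0.0 j [-0.95  0.39  0.01 -0.   -1.19 -0.26]
```

```bash
python3 -m pendant '[[0,0,0,0,0,6.5,0.085],[0,0,0,0,0,6.5,0.085],[-0.0258,0.0336,0,0,0,0,0.085],[-0.0258,0.0336,0,0,0,0,0.085],[-0.0258,0.0336,0,0,0,0,0.085],[-0.0258,0.0336,0,0,0,0,0.085],[-0.0258,0.0336,0,0,0,0,0.085],[-0.0258,0.0336,0,0,0,0,0.085],[-0.0258,0.0336,0,0,0,0,0.085],[-0.0258,0.0336,0,0,0,0,0.085],[-0.0258,0.0336,0,0,0,0,0.085]]' | tail -3
python3 -m pendant '[[-0.0258,0.0336,0,0,0,0,0.085],[-0.0258,0.0336,0,0,0,0,0.085],[-0.0258,0.0336,0,0,0,0,0.085],[-0.0258,0.0336,0,0,0,0,0.085],[-0.0258,0.0336,0,0,0,0,0.085],[-0.0258,0.0336,0,0,0,0,0.085],[-0.0258,0.0336,0,0,0,0,0.085],[-0.0258,0.0336,0,0,0,0,0.085],[-0.0258,0.0336,0,0,0,0,0.085],[0,0,0,0,0,0,0.085]]' | tail -3
python3 - <<'E'
from h import *
plan((600,76,220),187.5)
d=cam('wrist'); save(d,'w1'); import pickle; pickle.dump(d,open('w1.pkl','wb'))
E
```

```text
contact_force: [-0.2, 0.3, -0.3]
gripper_width: 85.1
grasp_force: 0.0
contact_force: [-0.1, -0.7, -0.8]
gripper_width: 84.5
grasp_force: 0.0
t 2.2 pos [602.1  78.7 219.1] yaw -172.3 tilt [-0.001  0.    -1.   ] turn 0.2 shift [ 0.0024 -0.0024 -0.0009] rows>= 1.0 F [-0.1 -0.7 -0.8] w 84.5 g 0.0 j [ 0.4   0.36 -0.04 -0.   -1.18 -1.83]
```

View pics/w1.png

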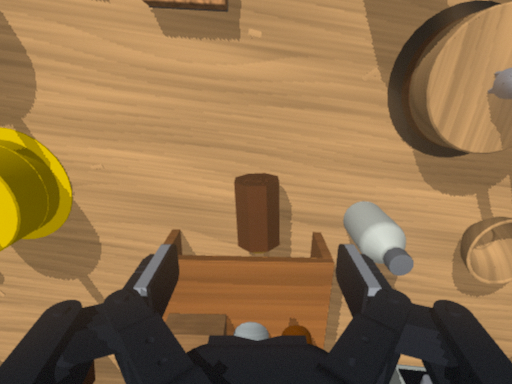

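The wrist view shows the head at columns 236-280, rows 173-250, just clear of the board edge at row 257. The glue bottle is well off to the right. I'll turn this into world coordinates.

Run:
```python
from h import *
import pickle
d=pickle.load(open('w1.pkl','rb')); im=d['image']
m=((im[:,:,0]<100)&(im[:,:,2]<60)).astype(np.uint8); mm=np.zeros_like(m); mm[165:256,225:295]=m[165:256,225:295]
cs,_=cv2.findContours(mm,cv2.RETR_EXTERNAL,cv2.CHAIN_APPROX_NONE); k=max(cs,key=cv2.contourArea)
print(d['xyz'],rot(d)[:,2],cv2.boundingRect(k),cv2.minAreaRect(k))
for row in (190,215,240):
    x=np.where(mm[row])[0]; print(row,x.min(),x.max(),ray(d,x.min(),row,34)[:2].round(1),ray(d,x.max(),row,34)[:2].round(1),'mid',((ray(d,x.min(),row,34)+ray(d,x.max(),row,34))/2).round(1))
for p,z in (((258,174),28),((258,183),56),((258,250),56),((258,250),28)): print(p,z,ray(d,*p,z).round(1))
for p in ((178,256),(333,260)): print('board',ray(d,*p,80).round(1))
plan((656,86,36),187.5)
```

```text
[518.70667232  69.21266349 371.5465649 ] [ 0.32038268  0.04316873 -0.94630407] (235, 174, 44, 77) ((268.2764587402344, 206.20379638671875), (78.80178833007812, 40.054100036621094), 64.47029876708984)
190 243 278 [636.6  67.1] [630.6 111.3] mid [633.6  89.2  34. ]
215 237 278 [672.2  63.4] [665.  116.9] mid [668.6  90.1  34. ]
240 239 278 [708.8  70.2] [701.6 122.7] mid [705.2  96.5  34. ]
(258, 174) 28 [614.7  83.4  28. ]
(258, 183) 56 [617.8  83.8  56. ]
(258, 250) 56 [707.5  96.   56. ]
(258, 250) 28 [724.3  98.4  28. ]
board [714.2  -0.   80. ]
board [694.6 185.5  80. ]
t 2.25 pos [600.7  76.8 219.2] yaw -172.3 tilt [-0.002 -0.    -1.   ] turn 0.2 shift [-0.0564  0.0019  0.183 ] rows>= 4.0 F [-0.6 -1.1 -0.1] w 84.5 g 0.0 j [ 0.39  0.35 -0.04 -0.   -1.18 -1.83]
```

```bash
python3 -m pendant '[[-0.0276,0.0022,0,0,0,0,0.085],[-0.0276,0.0023,0,0,0,0,0.085],[0,0,0.04,0,0,0,0.085],[0,0,0.04,0,0,0,0.085],[0,0,0.04,0,0,0,0.085],[0,0,0.03,0,0,0,0.085],[0,0,0.02,0,0,0,0.085],[0,0,0,0,0,0,0.085]]' | tail -3
python3 -c "
from h import *
plan((655,88.5,33),187.5)"
```

```text
contact_force: [-1.4, -0.7, -0.4]
gripper_width: 85.2
grasp_force: 0.0
t 3.05 pos [651.3  84.5  46.9] yaw -172.6 tilt [-0.008 -0.002 -1.   ] turn -0.1 shift [-0.0043  0.0035  0.0138] rows>= 1.0 F [-1.4 -0.7 -0.4] w 85.2 g 0.0 j [ 0.37  0.6  -0.1  -0.   -0.88 -1.82]
```

```bash
python3 -m pendant '[[-0.003,0.0035,0.013,0,0,0,0.085],[0,0,0,0,0,0,0.03],[0,0,0,0,0,0,0.03],[0,0,0,0,0,0,0.03],[0,0,0,0,0,0,0.03],[0,0,0,0,0,0,0.03],[0,0,0,0,0,0,0.03],[0,0,0,0,0,0,0.03]]' | tail -3
python3 -c "
from h import *
plan((655-130,88.5-15,33),187.5)"
```

```text
contact_force: [-2.6, -5.5, 9.3]
gripper_width: 30.4
grasp_force: 13.2
t 3.85 pos [657.9  88.8  41. ] yaw -172.5 tilt [ 0.002 -0.002 -1.   ] turn 0.0 shift [0.1338 0.0022 0.0077] rows>= 3.0 F [-2.6 -5.5  9.3] w 30.4 g 13.2 j [ 0.38  0.61 -0.1   0.   -0.86 -1.82]
```

Run:
```python
from h import *
d=cam('wrist'); save(d,'w2')
s=cam('scene'); c=s['image'][160:300,160:320]
cv2.imwrite('pics/w2.png',cv2.cvtColor(np.hstack([cv2.resize(d['image'],(400,300)),cv2.resize(c,(343,300),interpolation=cv2.INTER_CUBIC)]),cv2.COLOR_RGB2BGR))
```

```text
(no output)
```

View pics/w2.png

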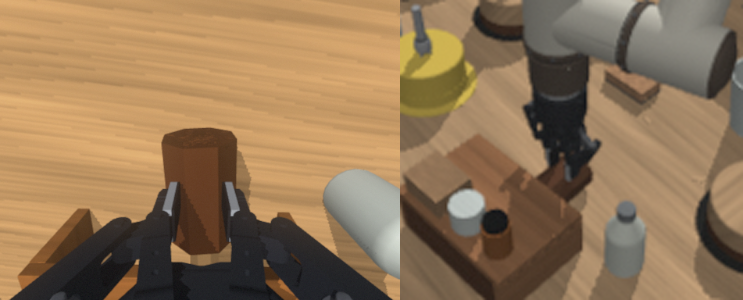

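The pads look as if they are pinching the head's upper facets: silver pads at w2 (175,190) and (228,190), inside the head's outline at columns 163-237. I'll check this numerically before pulling.

Run:
```python
from h import *
d=cam('wrist'); s=arm.read_state(); M=R.from_quat(s['ee_rot']).as_matrix(); p=s['position']
print(p,d['xyz'])
for z in (0,6,15,25):
    print('tool z',z,[tuple(np.round(proj(d,p+M@np.array([0,y,z])))) for y in (-15,15)])
for zz in (0,28,56): print('front end z',zz,np.round(proj(d,(618,84,zz))),'far',np.round(proj(d,(707,96,zz))))
im=d['image']
for row in (190,210,230,250,270): print(row,[im[row,c].tolist() for c in range(205,240,5)])
print('rows col256',[im[r,256].tolist() for r in range(150,200,5)])
```

```text
[657.9048474   88.82304726  40.99932524] [574.03946812  79.89256903 193.24145141]
tool z 0 [(np.float64(230.0), np.float64(238.0)), (np.float64(279.0), np.float64(238.0))]
tool z 6 [(np.float64(231.0), np.float64(234.0)), (np.float64(278.0), np.float64(234.0))]
tool z 15 [(np.float64(232.0), np.float64(227.0)), (np.float64(277.0), np.float64(227.0))]
tool z 25 [(np.float64(233.0), np.float64(221.0)), (np.float64(276.0), np.float64(221.0))]
front end z 0 [255. 159.] far [256. 268.]
front end z 28 [255. 169.] far [256. 291.]
front end z 56 [254. 183.] far [255. 321.]
190 [[211, 164, 109], [108, 70, 42], [107, 69, 41], [108, 68, 42], [107, 67, 40], [105, 66, 40], [97, 64, 39]]
210 [[209, 162, 108], [109, 70, 45], [107, 68, 44], [106, 69, 42], [104, 63, 37], [103, 64, 37], [102, 63, 36]]
230 [[200, 155, 104], [185, 139, 93], [105, 67, 43], [103, 65, 41], [102, 65, 40], [101, 62, 39], [100, 60, 38]]
250 [[60, 52, 46], [60, 53, 47], [132, 132, 134], [129, 130, 133], [52, 44, 41], [47, 34, 27], [73, 47, 33]]
270 [[55, 49, 43], [77, 74, 73], [167, 170, 174], [58, 52, 51], [39, 30, 27], [53, 37, 27], [69, 43, 26]]
rows col256 [[200, 155, 103], [203, 158, 103], [208, 163, 106], [92, 61, 36], [90, 57, 34], [92, 60, 35], [95, 61, 37], [87, 54, 33], [108, 67, 39], [106, 65, 39]]
```

The mallet hasn't moved, but the pads closed too high and rode up on the top facets. I'll open, go about 13 mm lower and close again.

```bash
python3 -m pendant '[[0,0,0,0,0,0,0.085],[0,0,0,0,0,0,0.085],[0,0,0,0,0,0,0.085],[0,0,0,0,0,0,0.085],[0,0,0,0,0,0,0.085],[0,0,0,0,0,0,0.085],[0,0,0.007,0,0,0,0.085],[0,0,0.006,0,0,0,0.085],[0,0,0,0,0,0,0.085]]' | tail -6
python3 -m pendant '[[0,0,0,0,0,0,0.03],[0,0,0,0,0,0,0.03],[0,0,0,0,0,0,0.03],[0,0,0,0,0,0,0.03],[0,0,0,0,0,0,0.03],[0,0,0,0,0,0,0.03]]' | tail -6
python3 -c "
from h import *
plan((655-130,88.5-15,25),187.5)"
```

```text
clock: 4.9
position: [656.0, 90.1, 23.0]
ee_rot: [-0.065, 0.998, -0.0, -0.001]
contact_force: [0.4, -0.9, 0.2]
gripper_width: 84.6
grasp_force: 0.0
clock: 5.5
position: [661.9, 89.3, 36.6]
ee_rot: [-0.068, 0.998, -0.001, 0.006]
contact_force: [-10.4, -5.9, 39.3]
gripper_width: 34.4
grasp_force: 53.1
t 5.5 pos [661.9  89.3  36.6] yaw -172.2 tilt [ 0.012 -0.002 -1.   ] turn 0.3 shift [0.1379 0.0023 0.0099] rows>= 3.0 F [-10.4  -5.9  39.3] w 34.4 g 53.1 j [ 0.38  0.62 -0.1   0.01 -0.84 -1.82]
```

Run:
```python
from h import *
d=cam('wrist'); s=arm.read_state(); M=R.from_quat(s['ee_rot']).as_matrix(); p=s['position']; print(p,s['contact_force'],s['gripper_width'],s['grasp_force'])
for h in (17,21,28): print(h,[tuple(np.round(proj(d,p+M@np.array([-11,h,z])))) for z in (-10,0,10,25)])
c=d['image'][140:330,150:370]
cv2.imwrite('pics/w3.png',cv2.cvtColor(cv2.resize(c,None,fx=3,fy=3,interpolation=cv2.INTER_CUBIC),cv2.COLOR_RGB2BGR))
```

```text
[661.88702161  89.23620478  36.56977305] [-9.00052955 -6.17924384 38.98729576] 34.4906197666198 53.134033754467964
17 [(np.float64(283.0), np.float64(263.0)), (np.float64(281.0), np.float64(254.0)), (np.float64(280.0), np.float64(246.0)), (np.float64(278.0), np.float64(235.0))]
21 [(np.float64(289.0), np.float64(263.0)), (np.float64(288.0), np.float64(254.0)), (np.float64(286.0), np.float64(246.0)), (np.float64(284.0), np.float64(235.0))]
28 [(np.float64(301.0), np.float64(263.0)), (np.float64(299.0), np.float64(254.0)), (np.float64(297.0), np.float64(246.0)), (np.float64(294.0), np.float64(235.0))]
```

View pics/w3.png

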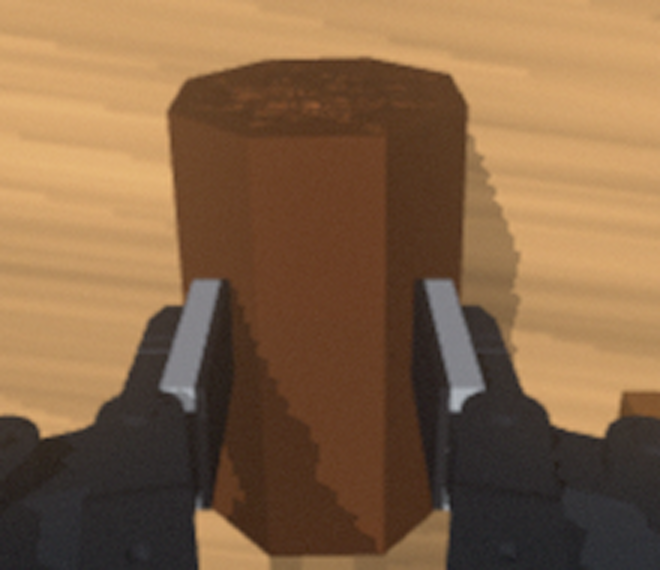

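Run:
```python
from h import *
import pickle
d=pickle.load(open('w1.pkl','rb')); p=np.array([601.4,77.7,219.2]); M=R.from_euler('z',-172.3,degrees=True).as_matrix()@np.diag([1,-1,-1.])
C=M.T@(np.array(d['xyz'])-p); print('cam in tool',C.round(1),'fwd',(M.T@rot(d)[:,2]).round(3),d['fx'])
print(proj(d,p))
for x in (-11,11):
  for z in (-20,0,12,25): print(x,z,[tuple(np.round(proj(d,p+M@np.array([x,y,z])))) for y in (-42.5,42.5)])
im=d['image']
print([ (r,[c for c in range(120,200) if im[r,c].min()>100 and im[r,c].max()-im[r,c].min()<20][:1],[c for c in range(120,200) if im[r,c].min()>100 and im[r,c].max()-im[r,c].min()<20][-1:]) for r in range(240,310,6)])
s=arm.read_state(); print(s['joint_efforts'].round(1))
```

```text
cam in tool [  83.1    2.7 -152.3] fwd [-0.323 -0.     0.946] 279.72009033519447
(np.float64(252.65715370861813), np.float64(237.134119739853))
-11 -20 [(np.float64(176.0), np.float64(272.0)), (np.float64(329.0), np.float64(272.0))]
-11 0 [(np.float64(185.0), np.float64(253.0)), (np.float64(321.0), np.float64(253.0))]
-11 12 [(np.float64(189.0), np.float64(243.0)), (np.float64(317.0), np.float64(243.0))]
-11 25 [(np.float64(193.0), np.float64(234.0)), (np.float64(313.0), np.float64(234.0))]
11 -20 [(np.float64(172.0), np.float64(237.0)), (np.float64(332.0), np.float64(237.0))]
11 0 [(np.float64(182.0), np.float64(221.0)), (np.float64(324.0), np.float64(221.0))]
11 12 [(np.float64(186.0), np.float64(213.0)), (np.float64(319.0), np.float64(213.0))]
11 25 [(np.float64(191.0), np.float64(205.0)), (np.float64(315.0), np.float64(205.0))]
[(240, [], []), (246, [160], [168]), (252, [157], [165]), (258, [152], [162]), (264, [148], [158]), (270, [145], [155]), (276, [141], [151]), (282, [137], [148]), (288, [134], [145]), (294, [141], [145]), (300, [], []), (306, [], [])]
[  2.7 -22.6   9.2  -0.6   3.2  -0.1]
```

Reading the wrist geometry, the open fingertips appear about 27 mm behind the reported TCP. That agrees with where contact occurred: a 34 mm opening on the facets is at z≈51. The reading and the drawing therefore differ by about 35-40 mm along the tool. I'll trust the evidence, open, and go lower in steps while watching the force.

```bash
python3 -m pendant '[[0,0,0,0,0,0,0.085],[0,0,0,0,0,0,0.085],[0,0,0,0,0,0,0.085],[0,0,0,0,0,0,0.085],[0,0,0,0,0,0,0.085],[0,0,0.006,0,0,0,0.085],[0,0,0.006,0,0,0,0.085]]' | tail -6
python3 -m pendant '[[0,0,0.004,0,0,0,0.085],[0,0,0,0,0,0,0.085]]' | tail -5
```

```text
clock: 6.25
position: [656.9, 90.4, 11.7]
ee_rot: [-0.065, 0.998, -0.0, -0.0]
contact_force: [-0.3, 0.3, -1.1]
gripper_width: 84.7
grasp_force: 0.0
position: [656.3, 90.1, 7.2]
ee_rot: [-0.065, 0.998, -0.0, -0.001]
contact_force: [0.4, -1.4, -0.2]
gripper_width: 85.2
grasp_force: 0.0
```

There is no contact at TCP z=7. With the documented geometry the tips would already be under the bench, so the offset is real.

```bash
python3 -m pendant '[[0,0,0.005,0,0,0,0.085],[0,0,0.005,0,0,0,0.085],[0,0,0.003,0,0,0,0.085],[0,0,0,0,0,0,0.085]]' | tail -5
python3 -m pendant '[[0,0,0,0,0,0,0.03],[0,0,0,0,0,0,0.03],[0,0,0,0,0,0,0.03],[0,0,0,0,0,0,0.03],[0,0,0,0,0,0,0.03],[0,0,0,0,0,0,0.03]]' | tail -5
python3 -c "
from h import *
plan((655-130,88.5-15,-5),187.5)"
```

```text
position: [656.6, 90.2, -5.1]
ee_rot: [-0.065, 0.998, -0.0, -0.001]
contact_force: [-0.7, -0.1, -1.8]
gripper_width: 85.0
grasp_force: 0.0
position: [657.3, 90.3, -3.7]
ee_rot: [-0.065, 0.998, -0.0, 0.0]
contact_force: [-1.4, -0.9, 4.8]
gripper_width: 55.2
grasp_force: 65.6
t 7.45 pos [657.3  90.3  -3.7] yaw -172.5 tilt [ 0.001 -0.    -1.   ] turn 0.0 shift [0.1334 0.0006 0.0012] rows>= 3.0 F [-1.4 -0.9  4.8] w 55.2 g 65.6 j [ 0.38  0.66 -0.13  0.   -0.78 -1.82]
```

The grip is good now: 55 mm opening, 66 N. Drawing it out.

```bash
python3 -m pendant '[[0.01,0,-0.001,0,0,0,0.03],[0.02,0,0,0,0,0,0.03],[0.02,0,0,0,0,0,0.03],[0.02,0,0,0,0,0,0.03],[0.02,0,0,0,0,0,0.03],[0.02,0,0,0,0,0,0.03],[0.015,0,0,0,0,0,0.03],[0.01,0,0,0,0,0,0.03],[0,0,0,0,0,0,0.03]]' | tail -5
python3 -m pendant '[[0,0,0.001,0,0,0,0.085],[0,0,0,0,0,0,0.085],[0,0,0,0,0,0,0.085],[0,0,0,0,0,0,0.085],[0,0,0,0,0,0,0.085],[0,0,-0.04,0,0,0,0.085],[0,0,-0.05,0,0,0,0.085],[0,0,-0.05,0,0,0,0.085],[0,0,0,0,0,0,0.085]]' | tail -5
python3 - <<'E'
from h import *
plan((600,90,135))
d=cam('wrist'); save(d,'w4'); im=d['image']
import pickle; pickle.dump(d,open('w4.pkl','wb'))
t=cam('top'); pickle.dump(t,open('top1.pkl','wb'))
c=t['image'][100:250,190:300]
cv2.imwrite('pics/w4.png',cv2.cvtColor(np.hstack([cv2.resize(im,(480,360)),cv2.resize(c,(264,360),interpolation=cv2.INTER_CUBIC)]),cv2.COLOR_RGB2BGR))
E
```

```text
position: [520.4, 72.3, -3.6]
ee_rot: [-0.065, 0.998, -0.0, -0.002]
contact_force: [-5.5, 1.6, 3.9]
gripper_width: 55.0
grasp_force: 65.5
position: [528.1, 74.3, 143.2]
ee_rot: [-0.066, 0.998, 0.002, 0.008]
contact_force: [0.9, -0.2, 0.4]
gripper_width: 84.8
grasp_force: 0.0
t 9.25 pos [528.1  74.3 143.2] yaw -172.4 tilt [ 0.015  0.005 -1.   ] turn 0 shift [-0.0732  0.0061  0.0094] rows>= 2.0 F [ 0.9 -0.2  0.4] w 84.8 g 0.0 j [ 0.45  0.29 -0.34  0.   -0.92 -1.89]
```

View pics/w4.png

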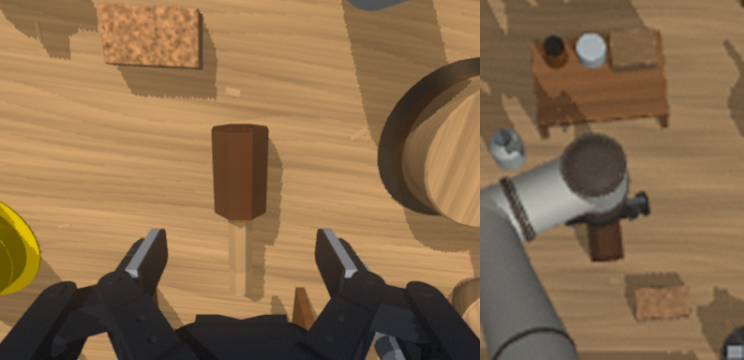

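The mallet lies clear on the bench: head at view columns 212-268, rows 125-218, pale handle at columns 228-252, down to row 295. The sander is ahead of it and untouched. Now I measure its pose for the handle grasp.

Run:
```python
from h import *
import pickle
d=pickle.load(open('w4.pkl','rb')); im=d['image']
m=((im[:,:,0]<120)&(im[:,:,2]<60)&(im[:,:,0]>im[:,:,2]+15)).astype(np.uint8); mm=np.zeros_like(m); mm[120:245,215:295]=m[120:245,215:295]
for row in (150,170,190,210):
    x=np.where(mm[row])[0]; a,b=ray(d,x.min()-.5,row,40),ray(d,x.max()+.5,row,40); print(row,x.min(),x.max(),'mid',((a+b)/2).round(1),'w',np.linalg.norm(a-b).round(1))
for col in (250,255): 
    r=np.where(mm[:,col])[0]; print(col,r.min(),r.max(),ray(d,col,r.max(),56).round(1))
    print([im[k,col].tolist() for k in range(r.min()-2,r.min()+14,2)])
print('front z56 (row~145?)',ray(d,256,145,56).round(1))
# handle edges by column profile
for row in (250,270,290,305): print(row,[int(v) for v in im[row,234:280,2]])
```

```text
150 226 286 mid [495.2  71.   40. ] w 56.1
170 227 285 mid [514.1  73.5  40. ] w 55.6
190 228 284 mid [534.   76.1  40. ] w 55.1
210 229 284 mid [554.9  79.3  40. ] w 55.6
250 133 234 [573.6  75.5  56. ]
[[184, 141, 93], [88, 58, 36], [88, 60, 37], [92, 59, 32], [90, 60, 35], [93, 61, 33], [106, 68, 42], [105, 66, 39]]
255 133 234 [572.9  80.3  56. ]
[[186, 142, 94], [85, 56, 32], [88, 59, 36], [87, 57, 34], [86, 57, 36], [95, 62, 37], [105, 63, 37], [104, 64, 39]]
front z56 (row~145?) [487.5  70.   56. ]
250 [95, 95, 93, 91, 92, 95, 96, 95, 93, 96, 93, 89, 94, 93, 94, 92, 92, 96, 101, 100, 98, 101, 100, 99, 100, 99, 101, 93, 80, 71, 76, 74, 72, 71, 74, 72, 72, 71, 72, 73, 73, 72, 73, 74, 74, 74]
270 [109, 112, 111, 110, 107, 110, 108, 109, 110, 104, 95, 90, 91, 91, 91, 90, 90, 97, 99, 97, 99, 97, 99, 98, 99, 99, 96, 92, 77, 72, 71, 71, 67, 69, 71, 72, 80, 78, 79, 77, 81, 79, 76, 77, 80, 77]
290 [98, 96, 95, 99, 97, 96, 94, 95, 96, 94, 95, 96, 95, 97, 97, 95, 91, 94, 96, 95, 97, 97, 95, 98, 97, 95, 97, 91, 78, 75, 75, 75, 74, 75, 72, 72, 70, 71, 70, 72, 72, 70, 71, 69, 69, 69]
305 [100, 100, 102, 100, 97, 99, 99, 96, 100, 97, 97, 94, 93, 94, 92, 94, 95, 98, 103, 102, 101, 100, 99, 102, 101, 101, 101, 93, 78, 74, 74, 73, 75, 75, 74, 74, 73, 74, 72, 73, 71, 74, 73, 76, 74, 73]
```

```bash
python3 -c "
from h import *
plan((597.3,85,0),187.9)"
```

```text
t 9.35 pos [523.6  73.  136.9] yaw -172.5 tilt [ 0.003  0.002 -1.   ] turn -0.4 shift [-0.0742  0.0015  0.1372] rows>= 3.0 F [ 0.4 -0.8 -1.6] w 85.2 g 0.0 j [ 0.45  0.3  -0.35 -0.   -0.92 -1.89]
```

```bash
python3 -m pendant '[[-0.037,0.001,0,0,0,-0.4,0.085],[-0.037,0.0005,0,0,0,0,0.085],[0,0,0.04,0,0,0,0.085],[0,0,0.04,0,0,0,0.085],[0,0,0.03,0,0,0,0.085],[0,0,0.017,0,0,0,0.085],[0,0,0,0,0,0,0.085]]' | tail -5
python3 -c "
from h import *
plan((597.3,85,0),187.9)"
```

```text
position: [592.6, 82.7, 3.4]
ee_rot: [-0.068, 0.998, -0.001, -0.005]
contact_force: [-0.2, 0.6, -0.1]
gripper_width: 85.3
grasp_force: 0.0
t 10.05 pos [592.6  82.7   3.4] yaw -172.2 tilt [-0.01  -0.004 -1.   ] turn -0.1 shift [-0.005   0.0016  0.0034] rows>= 1.0 F [-0.2  0.6 -0.1] w 85.3 g 0.0 j [ 0.41  0.58 -0.29 -0.   -0.71 -1.84]
```

```bash
python3 -m pendant '[[0,0,0,0,0,0,0.085],[0,0,0,0,0,0,0],[0,0,0,0,0,0,0],[0,0,0,0,0,0,0],[0,0,0,0,0,0,0],[0,0,0,0,0,0,0],[0,0,0,0,0,0,0],[0,0,0,0,0,0,0]]' | tail -5
python3 -c "
from h import *
plan((597.3,85,0),187.9)"
```

```text
position: [596.9, 84.1, 9.6]
ee_rot: [-0.069, 0.998, 0.0, 0.001]
contact_force: [0.4, -1.7, 4.9]
gripper_width: 26.4
grasp_force: 62.2
t 10.85 pos [596.9  84.1   9.6] yaw -172.1 tilt [ 0.001  0.    -1.   ] turn 0.0 shift [-0.0005  0.0008  0.0096] rows>= 1.0 F [ 0.4 -1.7  4.9] w 26.4 g 62.2 j [ 0.41  0.57 -0.29  0.   -0.71 -1.84]
```

I descended 10 mm less than planned, so the grip is high on the handle. I'll reopen, go lower and close again.

```bash
python3 -m pendant '[[0,0,0,0,0,0,0.06],[0,0,0,0,0,0,0.06],[0,0,0,0,0,0,0.06],[0,0,0.005,0,0,0,0.06],[0,0,0.005,0,0,0,0.06],[0,0,0,0,0,0,0.06],[0,0,0,0,0,0,0],[0,0,0,0,0,0,0],[0,0,0,0,0,0,0],[0,0,0,0,0,0,0],[0,0,0,0,0,0,0]]' | tail -5
python3 -m pendant '[[0,0,-0.02,0,0,0,0],[0,0,-0.04,0,0,0,0],[0,0,-0.04,0,0,0,0],[0,0,0,0,0,0,0],[0,0,0,0,0,0,0]]' | tail -5
python3 - <<'E'
from h import *
plan((600,85,190))
import pickle
d=cam('wrist'); save(d,'w5'); pickle.dump(d,open('w5.pkl','wb'))
s=cam('scene'); c=s['image'][110:290,150:350]
cv2.imwrite('pics/w5.png',cv2.cvtColor(np.hstack([cv2.resize(d['image'],(400,300)),cv2.resize(c,(333,300),interpolation=cv2.INTER_CUBIC)]),cv2.COLOR_RGB2BGR))
E
```

```text
position: [596.5, 84.0, -1.1]
ee_rot: [-0.069, 0.998, -0.0, 0.0]
contact_force: [1.3, -1.4, 2.4]
gripper_width: 27.1
grasp_force: 60.1
position: [595.6, 84.4, 98.2]
ee_rot: [-0.068, 0.998, 0.001, -0.0]
contact_force: [-0.6, -0.1, -6.4]
gripper_width: 27.0
grasp_force: 59.9
t 12.45 pos [595.6  84.4  98.2] yaw -172.2 tilt [-0.     0.001 -1.   ] turn 0 shift [-0.0044  0.0001 -0.0918] rows>= 2.0 F [-0.6 -0.1 -6.4] w 27.0 g 59.9 j [ 0.41  0.46 -0.21 -0.   -0.9  -1.84]
```

View pics/w5.png

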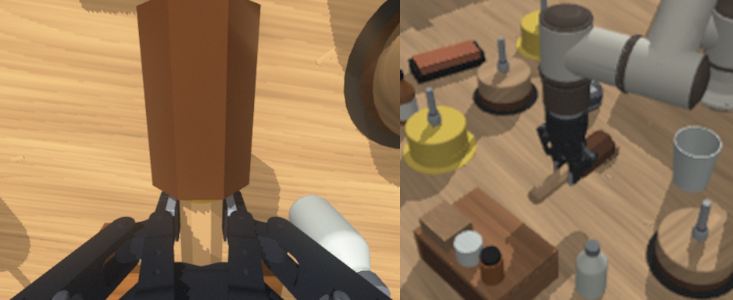

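The mallet is held by the handle just behind the head, which is at view columns 137-260, rows 0-197. The scene view shows it about level and clear of everything. I'll check pitch and height from the head's apparent width.

```bash
cat >> h.py <<'E'
def headline(d,rows,lo=150,hi=360):
    im=d['image'].astype(int); m=(im[:,:,0]<140)&(im[:,:,2]<62)&(im[:,:,0]>im[:,:,2]+25)
    P=[]
    for r in rows:
        m8=m[r,lo:hi].astype(np.uint8); x=np.where(m8)[0]+lo; w=x.max()-x.min()+1
        z=d['fx']*56/w; u=(x.max()+x.min())/2
        P.append(np.array(d['xyz'])+rot(d)@np.array([(u-d['cx'])/d['fx']*z,(r-d['cy'])/d['fy']*z,z]))
    P=np.array(P); c=P.mean(0); v=np.linalg.svd(P-c)[2][0]; v=v*np.sign(v@(P[0]-P[-1]))
    print('corner line pts',P[0].round(1),P[-1].round(1),'pitch deg',np.degrees(np.arcsin(v[2])).round(1),'yaw',np.degrees(np.arctan2(v[1],v[0])).round(1))
    return P
E
python3 - <<'E'
from h import *
import pickle
d=pickle.load(open('w5.pkl','rb'))
headline(d,range(20,220,10))
for r in (50,120,190):
  im=d['image'].astype(int)[r]; m=(im[:,0]<140)&(im[:,2]<62)&(im[:,0]>im[:,2]+25); x=np.where(m)[0]; print(r,x[(x>150)&(x<360)][[0,-1]])
plan((600,85,230))
E
```

```text
corner line pts [487.7  70.1 136. ] [560.8  81.2 136. ] pitch deg -0.1 yaw -171.5
50 [179 329]
120 [185 325]
190 [192 320]
t 12.55 pos [594.3  83.8  96.1] yaw -172.2 tilt [-0.005 -0.001 -1.   ] turn 0 shift [-0.0051  0.0004 -0.1339] rows>= 3.0 F [-0.3 -0.5 -4.9] w 27.2 g 59.9 j [ 0.41  0.46 -0.21 -0.   -0.9  -1.84]
```

The mallet is level, with its axis 27.5 mm above TCP z, so the head's underside is about at TCP z. Raising it and carrying it to centre_a.

```bash
python3 -m pendant '[[0,0,-0.04,0,0,0,0],[0,0,-0.045,0,0,0,0],[0,0,-0.04,0,0,0,0],[0,0,-0.01,0,0,0,0],[0,0,0,0,0,0,0]]' | tail -5
python3 -c "
from h import *
import numpy as np
f=np.radians(188.3)
for C in ((475,317),(456,-325)): plan((C[0]-49*np.cos(f),C[1]-49*np.sin(f),230))"
```

```text
position: [596.2, 84.4, 233.1]
ee_rot: [-0.069, 0.998, 0.0, -0.0]
contact_force: [-0.3, -0.1, -5.2]
gripper_width: 26.9
grasp_force: 60.6
t 13.05 pos [596.2  84.4 233.1] yaw -172.1 tilt [-0.     0.001 -1.   ] turn 0 shift [0.0392 0.2473 0.0033] rows>= 5.0 F [-0.3 -0.1 -5.2] w 26.9 g 60.6 j [ 0.41  0.34 -0.03 -0.   -1.2  -1.84]
t 13.05 pos [596.2  84.4 233.1] yaw -172.1 tilt [-0.     0.001 -1.   ] turn 0 shift [ 0.146  -0.386   0.0027] rows>= 8.0 F [-0.3 -0.1 -5.2] w 26.9 g 60.6 j [ 0.41  0.34 -0.03 -0.   -1.2  -1.84]
```

```bash
python3 -m pendant '[[0.006,0.035,0,0,0,0,0],[0.006,0.04,0,0,0,0,0],[0.006,0.04,0,0,0,0,0],[0.006,0.04,0,0,0,0,0],[0.006,0.04,0.001,0,0,0,0],[0.006,0.035,0.001,0,0,0,0],[0.003,0.017,0.001,0,0,0,0],[0,0,0,0,0,0,0],[0,0,0,0,0,0,0],[0,0,0,0,0,0,0]]' | tail -5
python3 - <<'E'
from h import *
import pickle
f=np.radians(188.3)
plan((475-49*np.cos(f),317-49*np.sin(f),230))
d=cam('wrist'); pickle.dump(d,open('w6.pkl','wb')); headline(d,range(20,210,10))
s=cam('scene'); pickle.dump(s,open('s6.pkl','wb')); im=s['image']
print('head mid pred',proj(s,(456,314,258)),'head bottom at strike pt',proj(s,(475,317,230)),'top pt',proj(s,(475,317,154)))
c=im[130:290,260:400]; cv2.imwrite('pics/s6.png',cv2.cvtColor(cv2.resize(c,None,fx=3.7,fy=3.7,interpolation=cv2.INTER_CUBIC),cv2.COLOR_RGB2BGR))
E
```

```text
position: [523.6, 322.1, 229.2]
ee_rot: [-0.068, 0.998, -0.001, -0.001]
contact_force: [-0.6, -0.1, -4.4]
gripper_width: 26.4
grasp_force: 60.7
t 14.05 pos [523.6 322.1 229.2] yaw -172.2 tilt [-0.002 -0.002 -1.   ] turn 0 shift [-0.0001  0.002  -0.0008] rows>= 1.0 F [-0.6 -0.1 -4.4] w 26.4 g 60.7 j [ 0.81  0.36 -0.   -0.   -1.21 -2.25]
corner line pts [415.7 308.2 267.2] [484.  318.3 267.5] pitch deg 0.0 yaw -171.7
head mid pred (np.float64(343.8640723265107), np.float64(201.0428196645609)) head bottom at strike pt (np.float64(338.49761608833074), np.float64(212.1562055937826)) top pt (np.float64(334.1698529030952), np.float64(231.02185203010112))
```

View pics/s6.png

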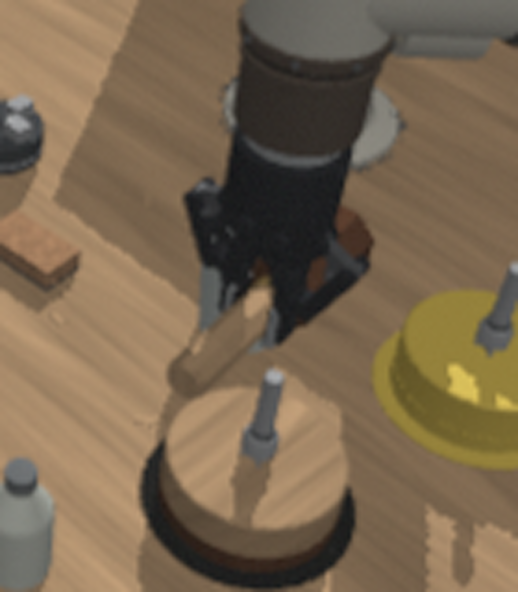

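The mallet is raised over centre_a with the head level. Its underside is at about z=227 and the shank top at about 154. Now the first blow.

```bash
python3 -m pendant '[[0,0.002,0.02,0,0,0,0],[0,0,0.035,0,0,0,0],[0,0,0.03,0,0,0,0],[0,0,0,0,0,0,0]]' | tail -5
python3 -m pendant '[[0,0,-0.03,0,0,0,0],[0,0,-0.04,0,0,0,0],[0,0,-0.015,0,0,0,0],[0,0,0,0,0,0,0],[0,0,0,0,0,0,0]]' | tail -5
python3 - <<'E'
from h import *
import pickle
d=cam('wrist'); headline(d,range(20,210,10)); plan((523.5,324,230))
s=cam('scene'); pickle.dump(s,open('s7.pkl','wb'))
for n in ('s6','s7'):
    im=pickle.load(open(n+'.pkl','rb'))['image']; print(n,[[int(im[r,c].mean()) for c in range(326,342)] for r in range(226,258,2)][:16] if 0 else [int(im[r,332:336].mean()) for r in range(224,256)])
E
```

```text
position: [524.1, 324.4, 144.3]
ee_rot: [-0.068, 0.998, -0.001, -0.0]
contact_force: [-0.8, 0.4, -4.6]
gripper_width: 26.7
grasp_force: 60.7
position: [522.9, 324.7, 230.1]
ee_rot: [-0.068, 0.998, 0.0, -0.001]
contact_force: [-0.4, 0.8, -6.2]
gripper_width: 26.9
grasp_force: 60.8
corner line pts [415.3 311.3 270.2] [482.9 321.  269.3] pitch deg 0.8 yaw -171.9
t 15.1 pos [522.5 324.5 229.1] yaw -172.2 tilt [-0.003 -0.001 -1.   ] turn 0 shift [-0.0009 -0.0006 -0.0009] rows>= 1.0 F [-0.5 -0.2 -5.5] w 27.3 g 60.8 j [ 0.82  0.36 -0.   -0.   -1.21 -2.25]
s6 [97, 100, 101, 99, 101, 120, 148, 163, 155, 123, 86, 86, 87, 89, 92, 96, 100, 103, 106, 111, 114, 114, 107, 95, 93, 104, 104, 101, 104, 108, 115, 122]
s7 [93, 99, 100, 99, 101, 108, 112, 124, 148, 165, 163, 131, 89, 91, 94, 96, 100, 102, 106, 111, 113, 117, 121, 120, 111, 102, 100, 105, 105, 108, 110, 115]
```

The shank top moved about 2 px, roughly 8 mm. A second, slightly deeper blow should seat it, and the end force will show the dead stop.

```bash
python3 -m pendant '[[0,0,0.02,0,0,0,0],[0,0,0.035,0,0,0,0],[0,0,0.037,0,0,0,0],[0,0,0,0,0,0,0]]' | tail -5
python3 -m pendant '[[0,0,-0.03,0,0,0,0],[0,0,-0.04,0,0,0,0],[0,0,-0.022,0,0,0,0],[0,0,0,0,0,0,0],[0,0,0,0,0,0,0]]' | tail -5
python3 - <<'E'
from h import *
import pickle
d=cam('wrist'); headline(d,range(20,210,10)); plan((523.5,324,230))
s=cam('scene'); pickle.dump(s,open('s8.pkl','wb'))
for n in ('s6','s7','s8'):
    im=pickle.load(open(n+'.pkl','rb'))['image']; print(n,[int(im[r,332:336].mean()) for r in range(224,256)])
E
```

```text
position: [523.1, 324.7, 135.1]
ee_rot: [-0.069, 0.998, -0.002, -0.002]
contact_force: [0.0, -0.3, -3.8]
gripper_width: 27.3
grasp_force: 63.9
position: [522.4, 324.9, 229.0]
ee_rot: [-0.069, 0.998, -0.0, -0.002]
contact_force: [-1.2, -0.3, -6.2]
gripper_width: 26.9
grasp_force: 64.0
corner line pts [419.3 312.7 289.5] [479.  321.  277.1] pitch deg 11.3 yaw -172.2
t 16.1 pos [522.  324.6 227.9] yaw -172.1 tilt [-0.004 -0.003 -1.   ] turn 0 shift [-0.0014 -0.0008 -0.0021] rows>= 1.0 F [ 0.1 -0.2 -6.1] w 26.8 g 63.9 j [ 0.82  0.37 -0.   -0.   -1.21 -2.25]
s6 [97, 100, 101, 99, 101, 120, 148, 163, 155, 123, 86, 86, 87, 89, 92, 96, 100, 103, 106, 111, 114, 114, 107, 95, 93, 104, 104, 101, 104, 108, 115, 122]
s7 [93, 99, 100, 99, 101, 108, 112, 124, 148, 165, 163, 131, 89, 91, 94, 96, 100, 102, 106, 111, 113, 117, 121, 120, 111, 102, 100, 105, 105, 108, 110, 115]
s8 [89, 98, 101, 99, 101, 108, 112, 124, 149, 166, 163, 131, 88, 91, 94, 96, 100, 102, 106, 111, 114, 117, 121, 120, 112, 102, 101, 105, 105, 108, 111, 115]
```

The shank top did not move further (s7 = s8) and the mallet pitched about 11° in the grip instead. Centre_a is therefore at its dead stop, home. I'll tilt the tool 11° to level the mallet again and rise a little for centre_b.

```bash
python3 -m pendant '[[0,0,-0.02,0,-5.6,0,0],[0,0,0,0,-5.6,0,0],[0,0,0,0,0,0,0],[0,0,0,0,0,0,0]]' | tail -5
python3 - <<'E'
from h import *
d=cam('wrist'); P=headline(d,range(20,210,10))
import pickle; pickle.dump(d,open('w9.pkl','wb'))
im=d['image'].astype(int); print([ (r,im[r,256].tolist()) for r in range(190,240,4)])
f=np.radians(188.2); plan((456-49*np.cos(f),-325-49*np.sin(f),248))
E
```

```text
position: [522.3, 324.8, 248.8]
ee_rot: [-0.069, 0.993, 0.005, 0.095]
contact_force: [0.7, 0.2, -4.9]
gripper_width: 27.0
grasp_force: 63.9
corner line pts [409.4 311.  287.7] [471.2 320.2 286.3] pitch deg 1.0 yaw -171.8
[(190, [136, 83, 47]), (194, [136, 83, 50]), (198, [135, 82, 47]), (202, [135, 84, 50]), (206, [135, 81, 46]), (210, [133, 80, 45]), (214, [133, 81, 46]), (218, [134, 79, 42]), (222, [134, 81, 46]), (226, [134, 84, 48]), (230, [134, 81, 47]), (234, [132, 81, 46]), (238, [135, 84, 51])]
t 16.6 pos [523.4 325.5 249.5] yaw -172.1 tilt [ 0.19   0.025 -0.981] turn 0 shift [ 0.1056 -0.6348 -0.0184] rows>= 13.0 F [ 0.1  0.3 -4.5] w 26.9 g 63.9 j [ 0.88  0.26 -0.17  0.16 -1.   -2.39]
```

```bash
python3 -m pendant '[[0.0075,-0.045,-0.001,0,0,0,0],[0.0081,-0.0488,-0.0014,0,0,0,0],[0.0081,-0.0488,-0.0014,0,0,0,0],[0.0081,-0.0488,-0.0014,0,0,0,0],[0.0081,-0.0488,-0.0014,0,0,0,0],[0.0081,-0.0488,-0.0014,0,0,0,0],[0.0081,-0.0488,-0.0014,0,0,0,0],[0.0081,-0.0488,-0.0014,0,0,0,0],[0.0081,-0.0488,-0.0014,0,0,0,0],[0.0081,-0.0488,-0.0014,0,0,0,0],[0.0081,-0.0488,-0.0014,0,0,0,0]]' | tail -5
python3 -m pendant '[[0.0081,-0.0488,-0.0014,0,0,0,0],[0.0081,-0.048,-0.0014,0,0,0,0],[0,0,0,0,0,0,0],[0,0,0,0,0,0,0],[0,0,0,0,0,0,0]]' | tail -5
python3 - <<'E'
from h import *
import pickle
d=pickle.load(open('w9.pkl','rb')); im=d['image'].astype(int); print([ (r,im[r,256].tolist()) for r in range(240,290,4)])
for r in (245,255,265): print(r,ray(d,256,r,303).round(1))
d=cam('wrist'); P=headline(d,range(20,210,10))
k=(456-P[:,0].mean())/(P[-1,0]-P[0,0]); print('axis y at x=456',(P.mean(0)+k*(P[-1]-P[0])).round(1))
f=np.radians(188.2); plan((456-49*np.cos(f),-325-49*np.sin(f),248))
s=cam('scene'); pickle.dump(s,open('b0.pkl','wb'));im=s['image']; print([int(im[r,209:213].mean()) for r in range(126,160)])
M=R.from_quat(arm.read_state()['ee_rot']).as_matrix(); print('down in tool',(M.T@[0,0,-1]).round(3))
E
```

```text
position: [508.6, -217.3, 248.3]
ee_rot: [-0.068, 0.993, 0.007, 0.098]
contact_force: [1.4, 0.7, -5.6]
gripper_width: 26.6
grasp_force: 63.9
position: [505.2, -312.9, 247.2]
ee_rot: [-0.068, 0.993, 0.007, 0.097]
contact_force: [0.0, -0.6, -5.4]
gripper_width: 26.9
grasp_force: 63.9
[(240, [135, 83, 49]), (244, [134, 82, 44]), (248, [135, 82, 46]), (252, [135, 83, 46]), (256, [134, 82, 46]), (260, [137, 84, 51]), (264, [136, 83, 49]), (268, [138, 86, 50]), (272, [140, 85, 51]), (276, [136, 84, 50]), (280, [197, 152, 101]), (284, [245, 208, 139]), (288, [245, 207, 141])]
245 [480.4 320.5 303. ]
255 [485.3 321.2 303. ]
265 [490.4 321.9 303. ]
corner line pts [ 392.1 -326.5  285.7] [ 453.2 -318.2  285.9] pitch deg -0.6 yaw -172.2
axis y at x=456 [ 456.  -317.9  285.8]
t 18.25 pos [ 505.3 -312.4  247.5] yaw -172.1 tilt [ 0.192  0.027 -0.981] turn 0 shift [ 0.0014 -0.0055 -0.0008] rows>= 1.0 F [ 0.6  0.8 -3.9] w 26.9 g 63.9 j [-0.33  0.24 -0.11 -0.1  -1.05 -1.06]
[142, 142, 140, 138, 138, 141, 144, 130, 100, 92, 89, 88, 88, 89, 89, 90, 92, 92, 93, 93, 84, 76, 86, 97, 93, 92, 91, 92, 98, 97, 97, 101, 111, 123]
down in tool [ 0.194 -0.     0.981]
```

```bash
python3 -m pendant '[[0.001,-0.0065,0,0,0,0,0],[0,0,0,0,0,0,0],[0.0039,0,0.0196,0,0,0,0],[0.0068,0,0.0343,0,0,0,0],[0.0065,0,0.0329,0,0,0,0],[0,0,0,0,0,0,0]]' | tail -5
python3 -m pendant '[[-0.0058,0,-0.0294,0,0,0,0],[-0.0078,0,-0.0392,0,0,0,0],[-0.0036,0,-0.0182,0,0,0,0],[0,0,0,0,0,0,0],[0,0,0,0,0,0,0]]' | tail -5
python3 - <<'E'
from h import *
import pickle
d=cam('wrist'); P=headline(d,range(20,210,10)); plan((504.5,-318.5,248))
s=cam('scene'); pickle.dump(s,open('b1.pkl','wb'));im=s['image']; print([int(im[r,209:213].mean()) for r in range(126,160)])
E
```

```text
position: [504.8, -319.1, 157.4]
ee_rot: [-0.069, 0.993, 0.007, 0.096]
contact_force: [0.0, -0.5, -4.6]
gripper_width: 26.7
grasp_force: 64.5
position: [504.3, -318.8, 247.2]
ee_rot: [-0.068, 0.993, 0.007, 0.097]
contact_force: [-0.6, -0.6, -5.5]
gripper_width: 26.8
grasp_force: 64.6
corner line pts [ 391.2 -332.7  287.6] [ 451.8 -324.3  286.5] pitch deg 0.0 yaw -172.0
t 19.45 pos [ 503.8 -318.7  245.9] yaw -172.1 tilt [ 0.19   0.029 -0.981] turn 0 shift [-0.0011  0.0001 -0.0019] rows>= 1.0 F [-0.3 -0.1 -4.9] w 26.9 g 64.5 j [-0.34  0.25 -0.1  -0.1  -1.05 -1.05]
[141, 141, 141, 139, 138, 139, 141, 142, 145, 131, 97, 90, 90, 90, 90, 91, 91, 92, 94, 95, 94, 93, 82, 76, 94, 96, 93, 92, 94, 97, 100, 109, 120, 133]
```

Centre_b moved about 2 px in the first blow. I'll give one more, 5 mm deeper, to be sure it is on its dead stop.

```bash
python3 -m pendant '[[0.0039,0,0.0196,0,0,0,0],[0.0068,0,0.0343,0,0,0,0],[0.0072,0,0.0365,0,0,0,0],[0,0,0,0,0,0,0]]' | tail -5
python3 -m pendant '[[-0.0058,0,-0.0294,0,0,0,0],[-0.0078,0,-0.0392,0,0,0,0],[-0.0036,0,-0.0182,0,0,0,0],[0,0,0,0,0,0,0],[0,0,0,0,0,0,0]]' | tail -5
python3 - <<'E'
from h import *
import pickle
d=cam('wrist'); P=headline(d,range(20,210,10)); plan((504.5,-318.5,248))
s=cam('scene'); pickle.dump(s,open('b2.pkl','wb'))
t=cam('top'); t0=pickle.load(open('top0.pkl','rb')); pickle.dump(t,open('top2.pkl','wb'))
print('px per 10mm: a',np.subtract(proj(s,(475,317,145)),proj(s,(475,317,155))).round(2),'b',np.subtract(proj(s,(456,-325,159)),proj(s,(456,-325,169))).round(2))
from scipy.ndimage import gaussian_filter1d
def edge(im,c0,c1,r0,r1):
    p=im[r0:r1,c0:c1].mean((1,2)); return p
for n in ('scene0','b0','b1','b2'):
    im=pickle.load(open(n+'.pkl','rb'))['image'].astype(float); print(n,im[132:140,209:213].mean((1,2)).round(0),'head',im[144:156,209:213].mean((1,2)).round(0))
im=pickle.load(open('b2.pkl','rb'))['image'].astype(float); i0=pickle.load(open('scene0.pkl','rb'))['image'].astype(float)
print('a',i0[228:238,332:336].mean((1,2)).round(0),im[228:238,332:336].mean((1,2)).round(0))
E
```

```text
position: [504.7, -319.4, 152.3]
ee_rot: [-0.069, 0.993, 0.007, 0.096]
contact_force: [0.2, 0.4, -4.0]
gripper_width: 26.8
grasp_force: 67.7
position: [503.7, -318.7, 242.0]
ee_rot: [-0.068, 0.993, 0.008, 0.096]
contact_force: [-0.3, 0.3, -4.8]
gripper_width: 27.0
grasp_force: 67.8
corner line pts [ 390.9 -333.3  288.5] [ 446.7 -324.6  288.9] pitch deg 1.8 yaw -171.1
t 20.45 pos [ 503.3 -318.6  241.2] yaw -172.2 tilt [ 0.188  0.03  -0.982] turn 0 shift [-0.0025  0.     -0.0065] rows>= 1.0 F [ 0.5  0.6 -5.7] w 26.9 g 67.8 j [-0.34  0.25 -0.11 -0.11 -1.05 -1.05]
px per 10mm: a [-0.54  2.35] b [0.18 2.19]
scene0 [145. 131. 101.  93.  90.  89.  88.  90.] head [92. 90. 82. 75. 87. 98. 94. 93. 92. 93. 99. 99.]
b0 [144. 130. 100.  92.  90.  89.  89.  90.] head [94. 94. 84. 76. 86. 98. 93. 93. 92. 93. 99. 98.]
b1 [142. 143. 146. 131.  98.  90.  90.  90.] head [94. 95. 95. 94. 82. 77. 94. 96. 94. 93. 94. 97.]
b2 [141. 143. 146. 131.  98.  90.  90.  90.] head [94. 96. 95. 94. 82. 77. 94. 97. 93. 92. 95. 98.]
a [ 97. 111. 143. 164. 157. 124.  88.  87.  88.  90.] [ 98.  97.  97. 100. 104. 110. 111.  99.  88.  88.]
```

Centre_b moved 2.0 px, about 9.1 mm, and the second blow didn't change it: at the stop, so both are home. The mallet's underside is now about 7.5 mm above TCP z. I'll carry it back to the open spot where it lay before.

```bash
python3 -c "
from h import *
plan((600,84,100))"
```

```text
t 20.55 pos [ 503.6 -318.9  241.2] yaw -172.1 tilt [ 0.188  0.029 -0.982] turn 0 shift [-0.121   0.3854  0.1684] rows>= 8.0 F [ 0.7 -0.9 -4.1] w 27.0 g 67.8 j [-0.34  0.25 -0.11 -0.1  -1.05 -1.05]
```

```bash
python3 -m pendant '[[-0.0148,0.0385,0.003,0,0,0,0],[-0.0148,0.0385,0.003,0,0,0,0],[-0.0148,0.0385,0.003,0,0,0,0],[-0.0148,0.0385,0.003,0,0,0,0],[-0.0148,0.0385,0.003,0,0,0,0],[-0.0148,0.0385,0.003,0,0,0,0],[-0.0148,0.0385,0.003,0,0,0,0],[-0.0148,0.0385,0.003,0,0,0,0],[-0.0148,0.0385,0.003,0,0,0,0],[-0.0148,0.0385,0.003,0,0,0,0],[0,0,0,0,0,0,0]]' | tail -5
python3 -m pendant '[[0.0068,0,0.0346,0,0,0,0],[0.0068,0,0.0346,0,0,0,0],[0.0068,0,0.0346,0,0,0,0],[0.0068,0,0.0346,0,0,0,0],[0,0,0,0,0,0,0],[0,0,0,0,0,0,0]]' | tail -5
python3 - <<'E'
from h import *
d=cam('wrist'); P=headline(d,range(20,210,10)); plan((600,84,0))
E
```

```text
position: [602.1, 86.9, 241.1]
ee_rot: [-0.071, 0.993, 0.007, 0.096]
contact_force: [-1.3, -0.7, -4.4]
gripper_width: 26.9
grasp_force: 67.8
position: [601.7, 82.2, 101.7]
ee_rot: [-0.069, 0.993, 0.006, 0.097]
contact_force: [0.8, 0.3, -3.7]
gripper_width: 26.7
grasp_force: 67.8
corner line pts [488.9  67.7 148. ] [544.7  76.4 148.5] pitch deg 1.8 yaw -171.1
t 22.3 pos [603.   82.8 103.5] yaw -172.1 tilt [ 0.195  0.027 -0.981] turn 0 shift [0.0231 0.0017 0.101 ] rows>= 3.0 F [ 1.1  0.4 -3.8] w 27.2 g 67.8 j [ 0.43  0.38 -0.38  0.1  -0.62 -1.94]
```

```bash
python3 -m pendant '[[0.0068,0,0.0343,0,0,0,0],[0.0068,0,0.0343,0,0,0,0],[0.0048,0,0.0245,0,0,0,0],[0.0012,0,0.006,0,0,0,0],[0.0006,0,0.003,0,0,0,0],[0,0,0,0,0,0,0]]' | tail -5
python3 -m pendant '[[0.0004,0,0.002,0,0,0,0],[0,0,0,0,0,0,0]]' | tail -5
python3 -m pendant '[[0.0004,0,0.002,0,0,0,0],[0,0,0,0,0,0,0]]' | tail -5
```

```text
position: [603.5, 83.3, 0.1]
ee_rot: [-0.069, 0.993, 0.007, 0.099]
contact_force: [-0.7, -0.5, -5.2]
gripper_width: 26.9
grasp_force: 67.7
position: [602.5, 83.0, -2.6]
ee_rot: [-0.069, 0.993, 0.007, 0.099]
contact_force: [0.8, -0.3, -4.8]
gripper_width: 26.6
grasp_force: 67.7
position: [602.1, 82.8, -5.5]
ee_rot: [-0.069, 0.993, 0.007, 0.098]
contact_force: [0.2, -0.0, -4.1]
gripper_width: 27.0
grasp_force: 67.9
```

Still no bench contact. Creeping a little further, with the force as the stop.

```bash
python3 -m pendant '[[0.0004,0,0.002,0,0,0,0],[0,0,0,0,0,0,0]]' | sed -n '/position/p;/contact/p'
python3 -m pendant '[[0.0004,0,0.002,0,0,0,0],[0,0,0,0,0,0,0]]' | sed -n '/position/p;/contact/p'
```

```text
position: [602.5, 82.9, -6.0]
contact_force: [-4.4, 0.5, 7.1]
position: [602.8, 83.0, -6.3]
contact_force: [-7.9, 0.2, 18.6]
```

```bash
python3 -m pendant '[[-0.0004,0,-0.002,0,0,0,0],[0,0,0,0,0,0,0.085],[0,0,0,0,0,0,0.085],[0,0,0,0,0,0,0.085],[0,0,0,0,0,0,0.085],[0,0,0,0,0,0,0.085],[-0.002,0,-0.01,0,0,0,0.085],[-0.006,0,-0.03,0,0,0,0.085],[-0.008,0,-0.04,0,0,0,0.085],[-0.009,0,-0.045,0,0,0,0.085],[0,0,0,0,0,0,0.085],[0,0,0,0,0,0,0.085]]' | tail -5
python3 - <<'E'
from h import *
d=cam('wrist'); P=headline(d,range(140,220,10),200,310)
t=cam('top'); s=cam('scene')
cv2.imwrite('pics/end.png',cv2.cvtColor(np.hstack([cv2.resize(d['image'],(400,300)),cv2.resize(s['image'],(400,300))]),cv2.COLOR_RGB2BGR)); plan((600,85,150))
E
```

```text
position: [602.5, 83.0, 121.6]
ee_rot: [-0.068, 0.993, 0.008, 0.099]
contact_force: [-0.8, 0.2, -0.4]
gripper_width: 84.9
grasp_force: 0.0Traceback (most recent call last):
  File "<stdin>", line 2, in <module>
  File "h.py", line 27, in headline
    m8=m[r,lo:hi].astype(np.uint8); x=np.where(m8)[0]+lo; w=x.max()-x.min()+1
                                                            ~~~~~^^
    return umr_maximum(a, axis, None, out, keepdims, initial, where)
ValueError: zero-size array to reduction operation maximum which has no identity
```

I've used all ten pictures, so I'll check the result numerically.

Run:
```python
from h import *
import pickle
d=cam('wrist'); im=d['image'].astype(int); m=((im[:,:,0]<140)&(im[:,:,2]<62)&(im[:,:,0]>im[:,:,2]+25)).astype(np.uint8); m[260:]=0
n,l,st,c=cv2.connectedComponentsWithStats(m)
i=[k for k in range(1,n) if st[k,4]>800]; print([(st[k].tolist(),c[k].round()) for k in i])
k=min(i,key=lambda k:abs(c[k][0]-256)+abs(c[k][1]-150)); r0=st[k,1]; r1=r0+st[k,3]
headline(d,range(r0+15,r1-15,5),st[k,0]-8,st[k,0]+st[k,2]+8)
plan((600,85,150))
t=cam('top'); s=cam('scene')
for nm,a in (('top',t),('scene',s)):
    o=pickle.load(open(nm+'0.pkl','rb'))['image'].astype(int); df=(np.abs(a['image'].astype(int)-o).max(2)>60).astype(np.uint8)
    n,l,st,c=cv2.connectedComponentsWithStats(df); print(nm,[st[k].tolist() for k in range(1,n) if st[k,4]>25])
```

```text
[([451, 0, 61, 148, 5266], array([489.,  73.])), ([216, 14, 89, 145, 10791], array([258.,  81.]))]
corner line pts [491.2  69.8  35.6] [565.7  80.2  42.4] pitch deg 0.6 yaw -172.4
t 25.0 pos [601.   82.3 118.7] yaw -172.1 tilt [ 0.191  0.026 -0.981] turn 0 shift [-0.0054  0.0028 -0.0308] rows>= 1.0 F [-0.2 -1.  -0.6] w 85.0 g 0.0 j [ 0.43  0.36 -0.37  0.09 -0.66 -1.93]
top [[199, 159, 7, 11, 49], [199, 158, 60, 40, 614], [234, 184, 16, 26, 322], [182, 188, 22, 39, 163], [183, 193, 5, 16, 35], [210, 204, 21, 42, 119], [336, 204, 131, 109, 3992], [281, 248, 81, 94, 1925], [211, 251, 13, 6, 36], [197, 268, 58, 46, 1429], [161, 283, 23, 13, 123], [160, 288, 71, 65, 1856], [279, 291, 14, 10, 28], [306, 295, 26, 40, 120], [224, 305, 11, 10, 56], [272, 315, 12, 25, 73], [263, 353, 17, 12, 28]]
scene [[312, 4, 14, 38, 201], [351, 7, 15, 16, 178], [367, 9, 7, 12, 27], [196, 12, 11, 23, 166], [185, 20, 7, 13, 57], [207, 22, 27, 57, 654], [345, 25, 22, 16, 188], [339, 40, 24, 44, 648], [347, 85, 5, 11, 31], [247, 100, 55, 28, 578], [368, 115, 28, 35, 379], [306, 120, 5, 9, 31], [232, 131, 61, 107, 2217], [333, 131, 11, 6, 35], [354, 133, 10, 12, 35], [295, 134, 6, 17, 52], [334, 140, 8, 15, 61], [340, 150, 23, 12, 125], [224, 231, 23, 18, 237], [236, 241, 13, 13, 44]]
```

The head's corner line lies at z≈39-40, as it should for a mallet lying on a flat, and its pitch is about 0°. The gripper is open and clear. Handing in.

```bash
python3 -m pendant '[[0,0,0,0,0,0,0.085],[0,0,0,0,0,0,0.085],[0,0,0,0,0,0,0.085]]' | tail -3; python3 -c "
from bench import arm
print(arm.job_done())"
```

```text
contact_force: [-0.1, 0.4, -0.7]
gripper_width: 85.1
grasp_force: 0.0
the job is handed in; nothing more can be done
None
```

I handed the job in at about 25 s with no verdict returned: both centres measured home (each moved about 9 mm, then stopped dead under a second blow), and the mallet is released and flat on the open bench.

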